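# Pin a spacer pack onto a pedestal by feel

## Robot

A 6-joint arm with a two-finger parallel gripper is mounted at the origin on the work surface; the furniture and walls round the work are solid. World frame = base frame: x ahead of the robot, y to its left, z up, the work surface at z = 0. Lengths are in m, angles in rad, forces in N, time in s.
With the tool pointing down it reaches from about 0.325 to 0.9 m from the base axis. Payload 6.1 kg.
Tool frame: the origin (TCP) lies midway between the tips of the shut fingers; the grasp point (between the pads) lies 19 mm behind it (ctrl.pinch_z is the distance from the TCP to the grasp point, in m); z points along the fingers, x is the direction in which the jaws open and shut, and the axes are right-handed (so a half turn about z gives the same grasp; the last joint's range is limited). The gripper opens to 87 mm and grips with 3 to 60 N. Pads are 19 mm wide; open, the fingers measure 117 mm over their backs; the gripper's body (75 mm by 190 mm) begins 51 mm behind the grasp point.
Start: joints at [1.009, 0.22, 1.526, -0, 1.395, -0.126], TCP at [0.264, 0.567, 0.223] pointing down, gripper open.
Joint ranges: [-2.98, 2.98], [-0.91, 2.08], [0.09, 2.57], [-1.24, 4.39], [0.2, 2.65], [-2.68, 2.68]. Speed limits (rad/s): [2.57, 2.57, 3.01, 3.14, 3.14, 3.14].

## Interface

Orientations are given as [roll, pitch, yaw] about the fixed x, y, z axes, in that order (R = Rz(yaw) Ry(pitch) Rx(roll)).
In Python, from rig import ctrl gives the robot as it stands. The module is installed in compiled form; this text tells all that it offers.
- The arm moves only by the tool apply_moves, never from a script. Its argument "deltas" is a list of rows, each a list of 6 numbers: the shift along the tool's x, y, z in mm, then the turn, a rotation vector about the tool's x, y, z in degrees. A call has 1 to 20 rows; each row shifts and turns the commanded pose from where the row before left it, along the tool's axes as they then stand; what a row does not reach is not made up. A row lasts 1/12 s, in which the tool goes at most 41.7 mm and 7.16 degrees, less where a joint would pass 70% of its speed; a pose out of reach is approached as far as the arm can. A call is refused whole if a number of a shift passes 41.7 or a number of a turn 7.16, either way. A call with a gripper value outside its range is refused whole. "claw" is the opening, from -1 (shut) to 1 (fully open), so that 0 is half open, set as the call begins (left out, the last holds). The fingers move at their own pace and stop on an object; "newtons" is the grip in N (left out, the last holds). Time passes only in rows, so rows that do not move let the fingers close. It gives the time, the measured TCP pose, the force and the opening at its end, in the units of the state.
- ctrl.state(): the state, without advancing time (a new reading comes with each control period).
- ctrl.get_image(name): name is "side" or "top"; returns a dict with "image" (480x640x3 uint8, red, green, blue), "fx", "fy", "cx", "cy" (pixels), "extrinsics" (4x4, takes a point from world to camera coordinates). Camera axes: x right, y down, z forward; pixel columns grow to the right and rows downward; lengths in m; the calibration is good to about 2 mm. A picture is of the moment at which its call begins. There is no depth.
- ctrl.finish_job(): hands the job in, once; it reports no verdict.
The state is a dict: "clock": time; "qpos": joint angles; "joint_velocities": joint speeds; "tau": joint torques, N m; "ee_pos": TCP position; "eef_rot": TCP orientation; "wrist_force": force on the tool from outside, world axes, zero at the start; "ft_torque": the same for the moment, N m; "gripper_width": finger opening in m.
Only numpy, scipy, OpenCV 4.12 (cv2) and the standard library are available. Lean on these libraries where they do the work, as an engineer would, in place of code of your own. Each camera call takes 0.05 s, during which the arm holds its last target.

## Task

Line up the holes of the three loose spacer plates stacked on the pedestal and pass the headed pin from its holder through all three and down into the pedestal's bore, until its collar sits flush on the top plate and it stands there by itself, with the plates flat under it. The bore is in a slide that is clamped somewhere off centre beneath the plates, so feel for it with the pin, gently: never press the pin on the plates or the pedestal with more than about 20 N. Leave the other things on the table where they are.

Things in the scene. Friction and masses are not known exactly. Their poses are not given: they have to be found in the camera images.
- pedestal: Grey pedestal fixed to the table: 74 x 74 x 10 mm flange and a 34 x 34 mm column whose flat top is 45 mm above the table. Origin: centre of its underside, z up. A 24 mm slot runs along its x axis through the column, holding a steel slide (28 x 24 mm, level with the column's top) with the bore (see pedestal_top).
- pedestal_top (a point): Centre of the column's flat top, 45 mm up, axes as the pedestal's. The slide's bore: upright, round, 12 mm wide, clear down to 15 mm above the table. Its axis lies anywhere from -7 to +7 mm along the pedestal's x axis from this point (0 in y), under the plates and not reported. The slide is clamped fast and does not yield.
- plate_0: Lowest of three identical square steel-grey plates, 44 x 44 x 8 mm, 45 g, 13 mm round through hole at the centre, loose on the column (underside 45 mm above the table), up to 5 mm in x and y and 0.12 rad off the pedestal's centre and axes. Origin: centre of its underside, on the hole's axis; x, y along its edges. It slides when pushed or squeezed; centred, it overhangs the column by 5 mm all round.
- plate_1: The middle spacer plate, as plate_0, underside 53 mm above the table.
- plate_2: The top spacer plate, as plate_0, underside 61 mm above the table (pack top 69 mm).
- pin: Steel pin, about 70 g, upright in its holder: 10 mm round shaft 48 mm long with a small 0.6 mm bevel at the foot; collar 20 mm wide, 4 mm thick; square grip 14 x 14 mm, 36 mm tall (88 mm overall). Origin: centre of the foot; x, y square to the grip's faces, z up. In the holder its foot is 6 mm above the table, its grip from 58 to 94 mm; it lifts straight out. Home in the pedestal: foot 21 mm up.
- holder: Grey plastic holder block fixed to the table, 50 x 50 x 54 mm on a 66 x 66 x 6 mm foot, with a 12 mm upright hole at the centre that the pin stands in with 1 mm of play all round, collar on the block's top. Origin: centre of its underside.
- flux_tin: Bystander: round yellow tin, 47 mm in diameter, 23 mm high; origin under its centre.
- tape: Bystander: black roll of tape lying flat, 58 mm in diameter, 19 mm high; origin under its centre.
- battery: Bystander: silver AA cell lying on its side on the black tool wallet, 50 x 14 mm; origin under its centre, x along it.
- usb_stick: Bystander: memory stick lying on the black tool wallet, 18 x 53 x 8 mm; origin under its centre, y along it.
- solder_spool: Bystander: reel of solder wire standing on its flange, 55 mm in diameter, 42 mm high; origin under it, near its centre.

How it is judged:
By the outcome, as a careful person would: the job done as asked, in the order asked, and still so for the second after the job is handed in, with the robot touching nothing.
It also fails if it takes over 72 s, if anything falls off the work surface, if the arm or the gripper's body presses on something with over 40 N, if the wrist force passes 120 N, or if a joint passes its speed limit or range.

## Working session

There is one attempt and no reset: what is moved stays moved. The work goes in short steps, Python scripts to look and compute and a tool call to move; the robot and the scene stay as the last step left them, time stands still between calls to the robot, and variables do not carry over. Pictures are saved under pics/ and viewed, and the job is handed in when it is done.

Besides the shell and the picture viewer there is one more tool, called after "Request:" in YAML: its name, and indented under it one key for each argument. apply_moves: Moves the arm, as the interface text tells. Its arguments: {"type":"object","properties":{"deltas":{"type":"array","items":{"type":"array","items":{"type":"number"}}},"claw":{"type":"number"},"newtons":{"type":"number"}},"required":["deltas"]}

```bash
mkdir -p pics; cat > h.py <<'E'
import numpy as np,cv2
from rig import ctrl
def grab(n,f):
    d=ctrl.get_image(n); cv2.imwrite('pics/'+f+'.png',d['image'][:,:,::-1])
    np.savez('pics/'+f+'.npz',**d); return d
def load(f): return dict(np.load('pics/'+f+'.npz'))
def ray(d,u,v):
    E=d['extrinsics'];R=E[:3,:3];t=E[:3,3]
    c=-R.T@t; r=R.T@np.array([(u-d['cx'])/d['fx'],(v-d['cy'])/d['fy'],1]); return c,r/np.linalg.norm(r)
def onz(d,u,v,z):
    c,r=ray(d,u,v); return c+r*(z-c[2])/r[2]
def proj(d,p):
    q=d['extrinsics'][:3,:3]@np.array(p)+d['extrinsics'][:3,3]; return d['fx']*q[0]/q[2]+d['cx'],d['fy']*q[1]/q[2]+d['cy']
E
python3 - <<'E'
from h import *
print(ctrl.state(),ctrl.pinch_z)
for n in('side','top'):
    d=grab(n,n+'0'); print(n,ray(d,320,240),d['fx'])
E
```

```text
{'clock': 0.0, 'qpos': array([ 1.00890565e+00,  2.21227437e-01,  1.52759675e+00,  3.75386397e-06,
        1.39471066e+00, -1.26088296e-01]), 'joint_velocities': array([ 0.00075543,  0.00041128, -0.00193395,  0.00024693,  0.00129217,
        0.00026539]), 'tau': array([ 4.35377469e-04, -4.94592083e+01, -3.87389660e+01,  7.01675238e-02,
        5.67872054e-02, -1.47318415e-04]), 'ee_pos': array([0.26349998, 0.5660571 , 0.22144406]), 'eef_rot': array([-3.14134475e+00,  1.92630743e-03,  1.13499353e+00]), 'wrist_force': array([-0.49599688, -0.16520373,  0.03708705]), 'ft_torque': array([-0.01063625,  0.01027778,  0.04356759]), 'gripper_width': 0.08700420022024509} 0.0187
side (array([ 0.12542055, -0.92803669,  0.64060382]), array([ 0.34048742,  0.79374454, -0.50402175])) 566.1313917600656
top (array([ 0.34738888, -0.00247119,  1.42385427]), array([ 0.12806951, -0.01810058, -0.9916    ])) 544.6771685976535
```

View pics/side0.png

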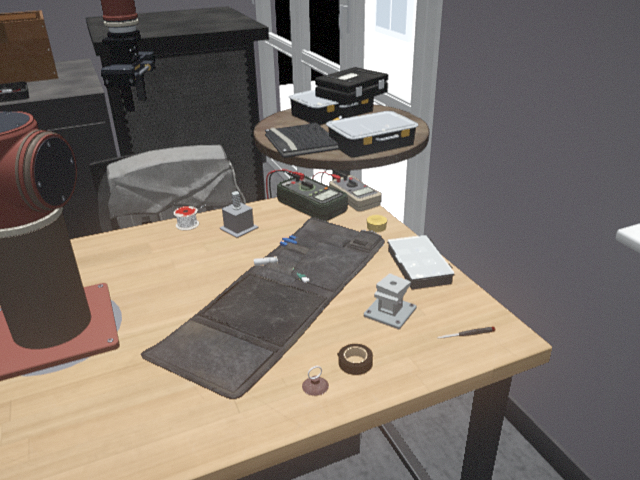

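View pics/top0.png

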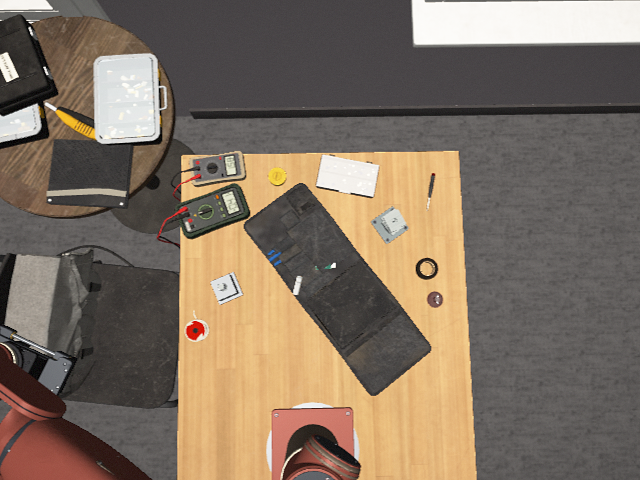

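The top view shows the pedestal at about (390,224), the holder with the pin at (227,289), and the spool at (196,330). In the side view the pedestal is at (391,297) and the holder at (238,218). I'll zoom in on these.

```bash
python3 - <<'E'
from h import *
a=load('top0')['image'][:,:,::-1];s=load('side0')['image'][:,:,::-1]
def z(i,u,v,r=25): return cv2.resize(i[v-r:v+r,u-r:u+r],(390,290) if 0 else (300,300),interpolation=cv2.INTER_CUBIC)
o=np.vstack([np.hstack([z(a,390,224),z(a,227,289)]),np.hstack([z(s,391,297,30),z(s,238,214,30)])])
cv2.imwrite('pics/z0.png',o)
E
```

```text
(no output)
```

View pics/z0.png

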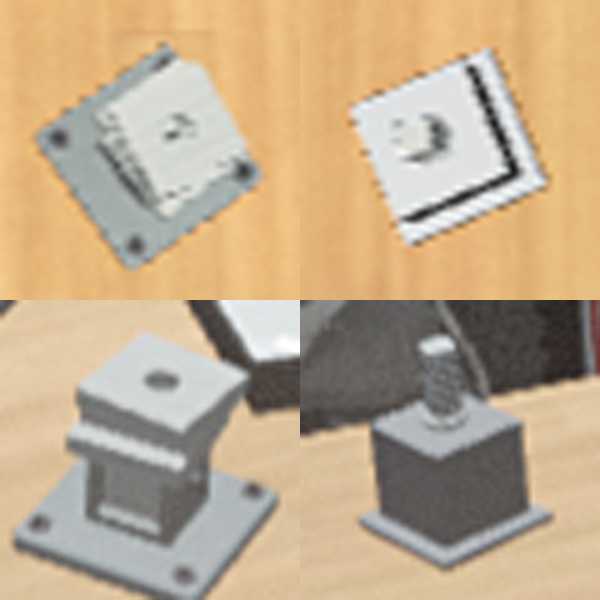

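```bash
cat >> h.py <<'E'
def gray_contours(d,u0,v0,r,S=8,th=None,show=None):
    i=d['image'][v0-r:v0+r,u0-r:u0+r].astype(np.float32)
    m=i[:,:,0]-i[:,:,2]; m=cv2.resize(m,None,fx=S,fy=S,interpolation=cv2.INTER_LINEAR)
    m=cv2.GaussianBlur(m,(0,0),3)
    b=(m<th).astype(np.uint8)
    cs,_=cv2.findContours(b,cv2.RETR_EXTERNAL,cv2.CHAIN_APPROX_NONE)
    c=max(cs,key=cv2.contourArea)[:,0,:].astype(float)
    return (c+.5)/S-.5+np.array([u0-r,v0-r])
def line(c,p,q,tol=1.5,trim=.15):
    p=np.array(p,float);q=np.array(q,float);
    for _ in range(3):
        t=(q-p)/np.linalg.norm(q-p);L=np.linalg.norm(q-p);n=np.array([-t[1],t[0]])
        s=(c-p)@t;e=(c-p)@n
        k=(s>trim*L)&(s<(1-trim)*L)&(abs(e)<tol)
        vx,vy,x,y=cv2.fitLine(c[k].astype(np.float32),cv2.DIST_HUBER,0,.01,.01).ravel()
        v=np.array([vx,vy]);o=np.array([x,y])
        p,q=o+v*((p-o)@v),o+v*((q-o)@v); tol=max(.6,tol*.7)
    return p,q,k.sum()
def inter(l1,l2):
    a=np.cross([*l1[0],1],[*l1[1],1]);b=np.cross([*l2[0],1],[*l2[1],1]);x=np.cross(a,b);return x[:2]/x[2]
E
python3 - <<'E'
from h import *
for n,cands in (('top0',[('ped',390,224,30),('hold',227,289,30)]),('side0',[('ped',391,297,40),('hold',238,214,32)])):
    d=load(n)
    for nm,u,v,r in cands:
        i=d['image'].astype(int); m=i[:,:,0]-i[:,:,2]
        print(n,nm,'wood',np.median(m[v-r:v-r+5]),'obj',m[v,u-6:u+6])
        c=gray_contours(d,u,v,r,th=38)
        ap=cv2.approxPolyDP(c.astype(np.float32)[:,None],1.2,True)[:,0]
        print(ap.round(1).tolist())
d=load('top0')
for u,v in((390,228),(227,289),(196,330),(278,177),(427,268),(297,285),(333,267)): print(onz(d,u,v,.01).round(3))
E
```

```text
top0 ped wood 10.0 obj [-1  3  1  1  2  4  4  3  3  1  4  1]
[[392.29998779296875, 206.3000030517578], [370.79998779296875, 221.1999969482422], [386.1000061035156, 243.10000610351562], [407.79998779296875, 227.8000030517578], [398.29998779296875, 210.1999969482422]]
top0 hold wood 6.0 obj [ 1  2  1 -5 -4  1 -2 -2 -2 -2 -2 -2]
[[232.89999389648438, 271.79998779296875], [210.3000030517578, 281.70001220703125], [219.6999969482422, 304.1000061035156], [242.1999969482422, 293.8999938964844]]
side0 ped wood 4.0 obj [-4 -3 -3 -4 -3 -3 -3 -3 -3 -2 -2 -2]
[[430.3999938964844, 256.6000061035156], [391.8999938964844, 256.6000061035156], [404.20001220703125, 277.70001220703125], [389.1000061035156, 272.79998779296875], [375.70001220703125, 284.29998779296875], [376.6000061035156, 289.29998779296875], [373.70001220703125, 293.3999938964844], [375.6000061035156, 298.6000061035156], [363.79998779296875, 311.3999938964844], [363.3999938964844, 315.8999938964844], [399.6000061035156, 328.29998779296875], [416.20001220703125, 307.1000061035156], [415.20001220703125, 304.29998779296875], [402.399993896
[... 190 characters left out ...]
 -3 -1  6  2  5  5]
[[205.60000610351562, 181.60000610351562], [205.60000610351562, 210.6999969482422], [221.1999969482422, 208.6999969482422], [223.3000030517578, 224.10000610351562], [219.60000610351562, 226.8000030517578], [220.1999969482422, 228.89999389648438], [237.1999969482422, 237.3000030517578], [257.70001220703125, 227.3000030517578], [252.89999389648438, 222.60000610351562], [251.6999969482422, 207.39999389648438], [245.3000030517578, 203.1999969482422], [266.79998779296875, 198.10000610351562], [265.79998779296875, 181.60000610351562]]
[ 0.559 -0.213  0.01 ]
[0.406 0.214 0.01 ]
[0.303 0.293 0.01 ]
[0.7  0.08 0.01]
[ 0.452 -0.306  0.01 ]
[0.414 0.033 0.01 ]
[ 0.459 -0.061  0.01 ]
```

```bash
python3 - <<'E'
from h import *
np.set_printoptions(precision=4,suppress=True)
d=load('top0')
def sq(c,cor,zt,far_first,size,nadir=None):
    # lines between consecutive corners; near/far picks z
    cam=ray(d,320,240)[0][:2]
    L=[line(c,cor[i],cor[(i+1)%4]) for i in range(4)]
    cen=onz(d,*np.mean(cor,0),zt)[:2]
    W=[]
    for p,q,n in L:
        P=onz(d,*p,zt)[:2];Q=onz(d,*q,zt)[:2];nn=np.array([-(Q-P)[1],(Q-P)[0]]);nn/=np.linalg.norm(nn)
        if nn@((P+Q)/2-cen)<0: nn=-nn
        z=0. if nn@(cam-cen)>0 else zt
        P=onz(d,*p,z)[:2];Q=onz(d,*q,z)[:2]
        W.append((P,Q)); print('n',nn,'z',z,'npts',n, 'ang',np.degrees(np.arctan2(*(Q-P)[::-1])))
    X=np.array([inter(W[i-1],W[i]) for i in range(4)])
    print(X,'sides',[np.linalg.norm(X[i]-X[i-1]) for i in range(4)]); print('centre',X.mean(0))
sq(gray_contours(d,390,224,30,th=38),[(392.3,206.3),(370.8,221.2),(386.1,243.1),(407.8,227.8)],.01,0,.074)
sq(gray_contours(d,227,289,30,th=38),[(232.9,271.8),(210.3,281.7),(219.7,304.1),(242.2,293.9)],.006,0,.066)
# side: flange corners L,B,R tips in side at top z=.01
d2=load('side0')
for u,v in((363.6,311.4),(399.6,326.),(416.2,306)): print('side',onz(d2,u,v,.01))
E
```

```text
n [0.828  0.5607] z 0.01 npts 122 ang 124.10205436544975
n [-0.5545  0.8322] z 0.0 npts 124 ang -146.32405368757384
n [-0.8319 -0.555 ] z 0.0 npts 123 ang -56.2899713516462
n [ 0.454 -0.891] z 0.01 npts 125 ang 27.003210607547498
[[ 0.6227 -0.2279]
 [ 0.5787 -0.1629]
 [ 0.5187 -0.2029]
 [ 0.5576 -0.2611]] sides [np.float64(0.0731499899863156), np.float64(0.07851966241646265), np.float64(0.07211218144142338), np.float64(0.07001761194317457)]
centre [ 0.5694 -0.2137]
n [0.924  0.3823] z 0.006 npts 127 ang 112.47883119378753
n [-0.3879  0.9217] z 0.006 npts 126 ang -157.17610734785265
n [-0.926  -0.3775] z 0.0 npts 127 ang -67.82258246646225
n [ 0.3823 -0.924 ] z 0.0 npts 124 ang 22.474815282733715
[[0.4515 0.1996]
 [0.4268 0.2592]
 [0.3679 0.2344]
 [0.3921 0.1751]] sides [np.float64(0.0642631062872836), np.float64(0.0644149397574992), np.float64(0.06392744623554628), np.float64(0.06402632337918861)]
centre [0.4096 0.2171]
side [ 0.5188 -0.204   0.01  ]
side [ 0.5562 -0.2676  0.01  ]
side [ 0.6132 -0.2308  0.01  ]
```

```bash
python3 - <<'E'
from h import *
s=load('side0')['image'][:,:,::-1][274:332,360:420].astype(float)
s=np.clip((s-40)*1.5,0,255).astype(np.uint8)
cv2.imwrite('pics/z1.png',cv2.resize(s,(600,580),interpolation=cv2.INTER_CUBIC))
E
```

```text
(no output)
```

View pics/z1.png

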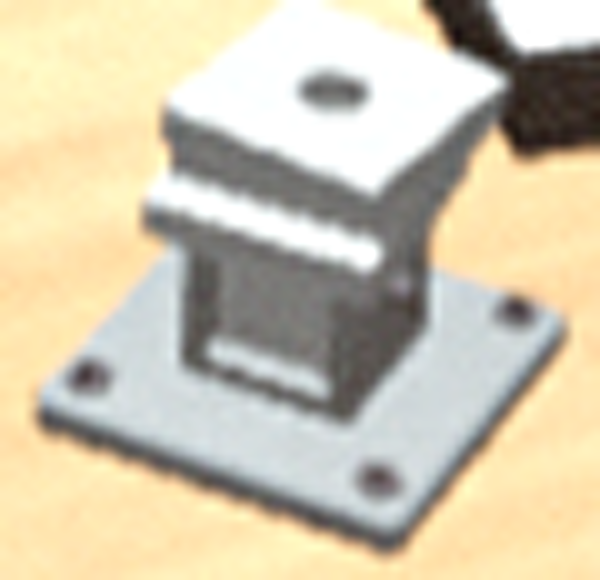

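```bash
python3 - <<'E'
from h import *
d=load('side0');ax=np.array([.832,.555,0]);ay=np.array([-.555,.832,0])
a=onz(d,386.5,274+37.7,.012);b=onz(d,386.5,274+35.4,.012);print(a,b,(b-a)@ax)
i=d['image'][:,:,1]
print(i[306:316,378:396])
# colums face points
for u,v in((378.5,310.5),(394.5,315.5)): print(onz(d,u,v,.01),(onz(d,u,v,.01)-np.array([.567,-.215,.01]))@np.array([ax,ay]).T)
for D in('top0','side0'):
  for c in((.567,-.215),):
    for s in(-1,1):
      for t in(-1,1): print(D,proj(load(D),np.array([*c,.01])+.037*s*ax+.037*t*ay))
h=onz(d,360+33.5,274+9.2,.069);print('top hole side',h)
h=onz(load('top0'),365+180/6,199+125/6,.069);print('top hole top',h)
E
```

```text
[ 0.55438281 -0.22471172  0.012     ] [ 0.55775413 -0.21879367  0.012     ] 0.006089458110357379
[[124  97  97  99 120 121 114 117 121 123 123 123 123 121 120 109 100 100]
 [121  98 100 126 133 122 116 117 119 120 119 123 126 122 116 105 100 101]
 [115  96 121 169 164 160 145 130 121 120 117 119 118 119 124  97 106  97]
 [111 100 125 178 187 187 182 166 156 145 129 125 118 123 116 102  99  96]
 [135 109 103 128 152 157 175 188 192 180 164 154 147 131 118  96 104  97]
 [173 156 134 131 110 102 126 160 171 176 186 185 184 164 130 100 106  93]
 [188 183 176 175 151 133 123 112 112 123 156 169 180 186 161 111  95  90]
 [186 188 184 186 183 177 163 155 137 109 109 110 129 153 149 105  96  98]
 [185 183 186 183 184 186 185 189 175 160 157 131 110 104 108  97  98 103]
 [187 187 187 185 190 188 185 188 189 190 191 174 155 151 132 112 104 130]]
[ 0.54442625 -0.21319508  0.01      ] [-0.01777963  0.01403013]
[ 0.56315582 -0.23823845  0.01      ] [-0.0160957  -0.01720087]
top0 (np.float64(410.2544507614445), np.float64(228.47677395746192))
top0 (np.float64(387.4459177171759), np.float64(244.34581807091098))
top0 (np.float64(393.8458171701044), np.float64(205.70029055895776))
top0 (np.float64(371.08187009589926), np.float64(221.38614451657966))
side0 (np.float64(399.49670730346554), np.float64(325.4761969937448))
side0 (np.float64(362.26214952362744), np.float64(312.07769376799115))
side0 (np.float64(416.93813120900967), np.float64(303.6183476772634))
side0 (np.float64(380.99498576866694), np.float64(291.59640428002854))
top hole side [ 0.56723952 -0.22242629  0.069     ]
top hole top [ 0.57068698 -0.21756872  0.069     ]
```

```bash
cat >> h.py <<'E'
from scipy.spatial.transform import Rotation as Ro
def to(p,yaw=None):
    s=ctrl.state();R=Ro.from_euler('xyz',s['eef_rot']);y=np.degrees(s['eef_rot'][2])
    print('clk %.2f pos'%s['clock'],s['ee_pos'].round(4),'rpy',np.degrees(s['eef_rot']).round(2),'F',s['wrist_force'].round(2),'M',s['ft_torque'].round(3),'w',round(s['gripper_width']*1e3,2))
    if yaw is not None:
        print('turn z(deg)',round(y-yaw,2)); R=Ro.from_euler('xyz',[np.pi,0,np.radians(yaw)])
    if p is not None: print('tool shift mm after turn',(R.inv().apply(np.array(p)-s['ee_pos'])*1e3).round(1))
E
python3 -c "
from h import *
to((.567,-.215,.1),33.8)"
```

```text
clk 0.10 pos [0.2635 0.5661 0.2215] rpy [-1.7999e+02  1.0000e-01  6.5030e+01] F [-0.08  0.47  0.6 ] M [-0.005 -0.038 -0.056] w 87.28
turn z(deg) 31.23
tool shift mm after turn [-182.3  817.9  121.5]
```

Request:
apply_moves:
  deltas:
    - [0,0,0,0,0,6.25]
    - [0,0,0,0,0,6.25]
    - [0,0,0,0,0,6.25]
    - [0,0,0,0,0,6.25]
    - [0,0,0,0,0,6.25]
    - [-8,36,3,0,0,0]
    - [-8,36,3,0,0,0]
    - [-8,36,3,0,0,0]
    - [-8,36,3,0,0,0]
    - [-8,36,3,0,0,0]
    - [-8,36,3,0,0,0]
    - [-8,36,3,0,0,0]
    - [-8,36,3,0,0,0]
    - [-8,36,3,0,0,0]
    - [-8,36,3,0,0,0]
    - [-8,36,3,0,0,0]
    - [-8,36,3,0,0,0]
    - [-8,36,3,0,0,0]
    - [-8,36,3,0,0,0]
    - [-8,36,3,0,0,0]
  claw: 0.6
  newtons: 8

```text
clock: 1.77
ee_pos: [0.4644, 0.0492, 0.1772]
eef_rot: [-3.141, 0.0, 0.589]
wrist_force: [1.3, 1.0, 0.3]
gripper_width: 0.0695
```

Request:
apply_moves:
  deltas:
    - [-8,36,5,0,0,0]
    - [-8,36,5,0,0,0]
    - [-8,36,5,0,0,0]
    - [-8,36,5,0,0,0]
    - [-8,36,5,0,0,0]
    - [-8,36,5,0,0,0]
    - [-8,36,5,0,0,0]
    - [-6,26,5,0,0,0]
    - [0,0,0,0,0,0]
    - [0,0,0,0,0,0]

```text
clock: 2.6
ee_pos: [0.5667, -0.2155, 0.1362]
eef_rot: [-3.139, 0.001, 0.587]
wrist_force: [0.5, 0.2, -0.8]
gripper_width: 0.0698
```

```bash
python3 -c "
from h import *
to((.567,-.215,.038),33.8)
grab('side','side1')
d=load('top0');print(onz(d,375,197,.04))"
```

```text
clk 2.60 pos [ 0.5667 -0.2155  0.1362] rpy [-1.7988e+02  6.0000e-02  3.3640e+01] F [ 0.47  0.22 -0.77] M [-0.034 -0.016  0.002] w 69.8
turn z(deg) -0.16
tool shift mm after turn [ 0.5 -0.3 98.2]
[ 0.63624098 -0.17238355  0.04      ]
```

View pics/side1.png

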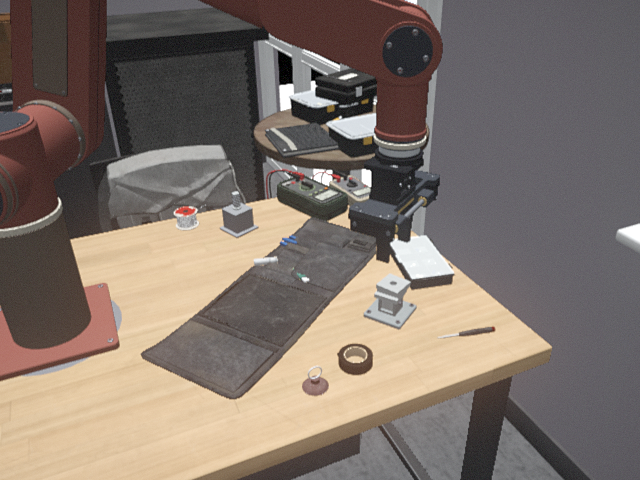

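Request:
apply_moves:
  deltas:
    - [0,0,20,0,0,0]
    - [0,0,20,0,0,0]
    - [0,0,10,0,0,0]
    - [0,0,10,0,0,0]
    - [0,0,10,0,0,0]
    - [0,0,10,0,0,0]
    - [0,0,10,0,0,0]
    - [0,0,8,0,0,0]
    - [0,0,0,0,0,0]

```text
clock: 3.4
ee_pos: [0.5662, -0.2139, 0.0374]
eef_rot: [-3.139, 0.001, 0.59]
wrist_force: [0.2, 0.4, -0.1]
gripper_width: 0.0698
```

Request:
apply_moves:
  deltas:
    - [0,0,0,0,0,0]
    - [0,0,0,0,0,0]
    - [0,0,0,0,0,0]
    - [0,0,0,0,0,0]
    - [0,0,0,0,0,0]
    - [0,0,0,0,0,0]
  claw: -0.1
  newtons: 8

```text
clock: 3.9
ee_pos: [0.5675, -0.215, 0.0402]
eef_rot: [3.141, 0.0, 0.59]
wrist_force: [-1.2, -1.0, 3.1]
gripper_width: 0.0442
```

```bash
python3 -c "
from h import *
to((.567,-.215,.038),33.8)
d=grab('side','side2')['image'][230:330,340:440,::-1]
cv2.imwrite('pics/z2.png',cv2.resize(d,(600,600),interpolation=cv2.INTER_CUBIC))"
```

```text
clk 3.90 pos [ 0.5675 -0.215   0.0402] rpy [1.7995e+02 1.0000e-02 3.3780e+01] F [-1.22 -1.02  3.13] M [-0.254  0.364 -0.013] w 44.23
turn z(deg) -0.02
tool shift mm after turn [-0.4 -0.3  2.2]
```

View pics/z2.png

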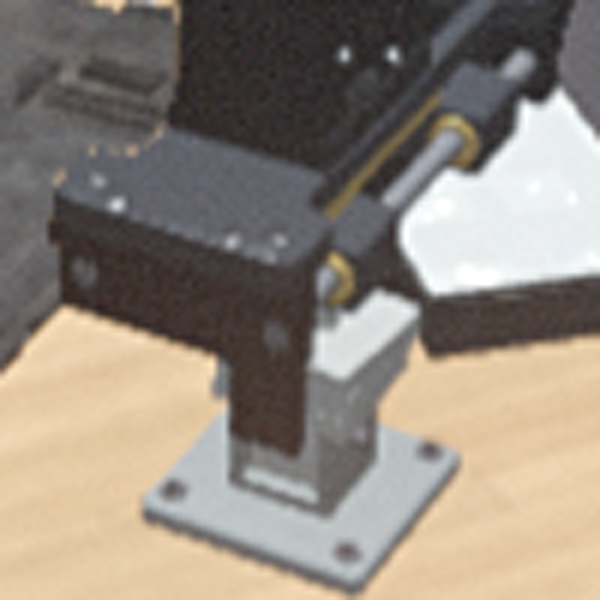

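Request:
apply_moves:
  deltas:
    - [1,0,0,0,0,0]
    - [1,0,0,0,0,0]
    - [1,0,0,0,0,0]
    - [1,0,0,0,0,0]
    - [0,0,0,0,0,0]
    - [0,0,0,0,0,0]
    - [0,0,0,0,0,0]

```text
clock: 4.53
ee_pos: [0.5711, -0.2127, 0.0401]
eef_rot: [3.141, -0.0, 0.59]
wrist_force: [-3.2, -2.0, 4.6]
gripper_width: 0.0447
```

```bash
python3 -c "
from h import *
to((.567,-.215,.038),33.8)"
```

```text
clk 4.53 pos [ 0.5711 -0.2127  0.0401] rpy [ 1.7994e+02 -1.0000e-02  3.3790e+01] F [-3.18 -2.04  4.63] M [-0.398  0.493 -0.068] w 44.66
turn z(deg) -0.01
tool shift mm after turn [-4.7 -0.3  2.1]
```

Request:
apply_moves:
  deltas:
    - [0,0,0,0,0,0]
    - [0,0,0,0,0,0]
    - [0,0,0,0,0,0]
    - [0,0,-15,0,0,0]
    - [0,0,-20,0,0,0]
    - [0,0,-20,0,0,3]
    - [0,0,0,0,0,7]
    - [0,0,0,0,0,7]
    - [0,0,0,0,0,7]
    - [0,0,0,0,0,7]
    - [0,0,0,0,0,7]
    - [0,0,0,0,0,7]
    - [0,0,0,0,0,7]
    - [0,0,0,0,0,7]
    - [0,0,0,0,0,7]
    - [0,0,0,0,0,7]
    - [0,0,0,0,0,7]
    - [0,0,0,0,0,7]
    - [0,0,0,0,0,3]
    - [0,0,0,0,0,0]
  claw: 0.6

```text
clock: 6.2
ee_pos: [0.5707, -0.2119, 0.0941]
eef_rot: [-3.142, 0.001, -0.983]
wrist_force: [-0.7, -1.5, -0.2]
gripper_width: 0.0699
```

```bash
python3 -c "
from h import *
to((.567,-.215,.038),-56.2)"
```

```text
clk 6.20 pos [ 0.5707 -0.2119  0.0941] rpy [-1.800e+02  4.000e-02 -5.631e+01] F [-0.69 -1.51 -0.23] M [-0.1    0.172 -0.026] w 69.89
turn z(deg) -0.11
tool shift mm after turn [ 0.6  4.8 56.1]
```

Request:
apply_moves:
  deltas:
    - [0,0,10,0,0,0]
    - [0,0,10,0,0,0]
    - [0,0,10,0,0,0]
    - [0,0,10,0,0,0]
    - [0,0,8,0,0,0]
    - [0,0,6,0,0,0]
    - [0,0,0,0,0,0]
    - [0,0,0,0,0,0]

```text
clock: 6.87
ee_pos: [0.5704, -0.2121, 0.0399]
eef_rot: [3.141, 0.001, -0.981]
wrist_force: [-0.1, 0.7, -0.3]
gripper_width: 0.0694
```

Request:
apply_moves:
  deltas:
    - [0,0,0,0,0,0]
    - [0,0,0,0,0,0]
    - [0,0,0,0,0,0]
    - [0,0,0,0,0,0]
    - [0,0,0,0,0,0]
    - [0,0,0,0,0,0]
  claw: -0.1
  newtons: 8

```text
clock: 7.37
ee_pos: [0.5711, -0.2126, 0.0411]
eef_rot: [-3.141, -0.001, -0.981]
wrist_force: [0.4, 0.2, 0.8]
gripper_width: 0.0443
```

```bash
python3 -c "
from h import *
to((.567,-.215,.038),-56.2)
d=grab('side','side3')['image'][230:330,340:440,::-1]
cv2.imwrite('pics/z3.png',cv2.resize(d,(600,600),interpolation=cv2.INTER_CUBIC))"
```

```text
clk 7.37 pos [ 0.5711 -0.2126  0.0411] rpy [-1.7997e+02 -6.0000e-02 -5.6220e+01] F [0.4  0.23 0.82] M [-0.194  0.053  0.001] w 44.29
turn z(deg) -0.02
tool shift mm after turn [-0.3  4.8  3.1]
```

View pics/z3.png

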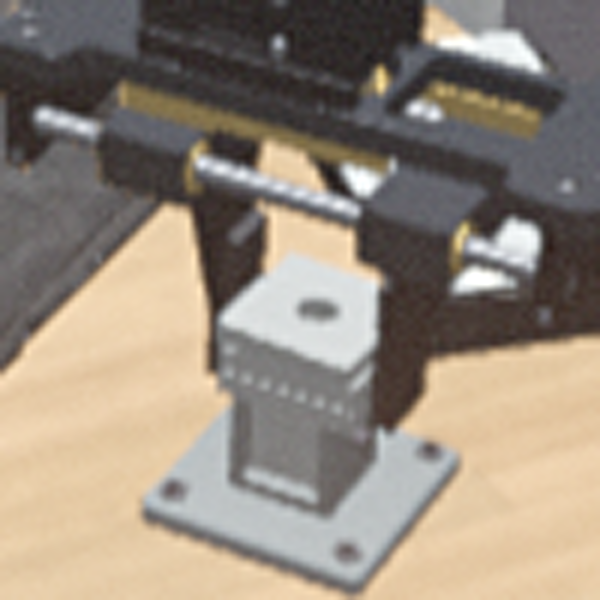

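Request:
apply_moves:
  deltas:
    - [0,0,0,0,0,0]
    - [0,0,0,0,0,0]
    - [0,0,0,0,0,0]
    - [0,0,-15,0,0,0]
    - [0,0,-20,0,0,0]
    - [0,0,-20,0,0,0]
    - [0,0,-15,0,0,0]
  claw: 0.6

```text
clock: 8.0
ee_pos: [0.571, -0.2124, 0.1119]
eef_rot: [-3.141, -0.001, -0.981]
wrist_force: [-0.5, -0.1, 0.1]
gripper_width: 0.0687
```

```bash
python3 -c "
from h import *
to((.4096,.2171,.15),-67.5)
d=load('top0');s=load('side0')
# pin grip top estimates: top view grip top, side view grip top
print(onz(d,202+407/6,264+135/6,.094)); print(onz(s,208+(437-300)/5,184+(345-300)/5,.094))
o=proj(s,(.4096,.2171,.094));print(o,proj(d,(.4096,.2171,.094)),proj(d,(.4096,.2171,.054)))
"
```

```text
clk 8.00 pos [ 0.571  -0.2124  0.1119] rpy [-1.7998e+02 -3.0000e-02 -5.6220e+01] F [-0.46 -0.08  0.07] M [-0.103  0.072  0.046] w 68.71
turn z(deg) 11.28
tool shift mm after turn [-458.5  -15.3  -38.1]
[0.40711178 0.09730213 0.094     ]
[0.40802057 0.20728192 0.094     ]
(np.float64(234.8350444096713), np.float64(191.18324997367975)) (np.float64(220.43891375019342), np.float64(286.3263977001437)) (np.float64(223.08195233629434), np.float64(287.0308408577322))
```

Request:
apply_moves:
  deltas:
    - [0,0,-10,0,0,5.65]
    - [0,0,-10,0,0,5.65]
    - [-35,-1.2,-2,0,0,0]
    - [-35,-1.2,-2,0,0,0]
    - [-35,-1.2,-2,0,0,0]
    - [-35,-1.2,-2,0,0,0]
    - [-35,-1.2,-2,0,0,0]
    - [-35,-1.2,-2,0,0,0]
    - [-35,-1.2,-2,0,0,0]
    - [-35,-1.2,-2,0,0,0]
    - [-35,-1.2,0,0,0,0]
    - [-35,-1.2,0,0,0,0]
    - [-35,-1.2,0,0,0,0]
    - [-35,-1.2,0,0,0,0]
    - [-35,-1.2,0,0,0,0]
    - [0,0,0,0,0,0]
    - [0,0,0,0,0,0]
  claw: 0.2

```text
clock: 9.42
ee_pos: [0.4102, 0.2154, 0.1464]
eef_rot: [3.141, -0.0, -1.174]
wrist_force: [1.1, 0.1, 0.6]
gripper_width: 0.0526
```

```bash
python3 -c "
from h import *
to((.4096,.2165,.061),-67.5)
d=grab('side','side4')['image'][:,:,::-1]
e=grab('top','top4')['image'][:,:,::-1]
a=cv2.resize(d[150:250,190:290],(400,400),interpolation=cv2.INTER_CUBIC)
b=cv2.resize(e[194:254,360:420],(400,400),interpolation=cv2.INTER_CUBIC)
cv2.imwrite('pics/z4.png',np.hstack([a,b]))"
```

```text
clk 9.42 pos [0.4102 0.2154 0.1464] rpy [ 1.7998e+02 -1.0000e-02 -6.7280e+01] F [1.09 0.07 0.61] M [-0.075  0.211  0.009] w 52.57
turn z(deg) 0.22
tool shift mm after turn [-1.2  0.1 85.4]
```

View pics/z4.png

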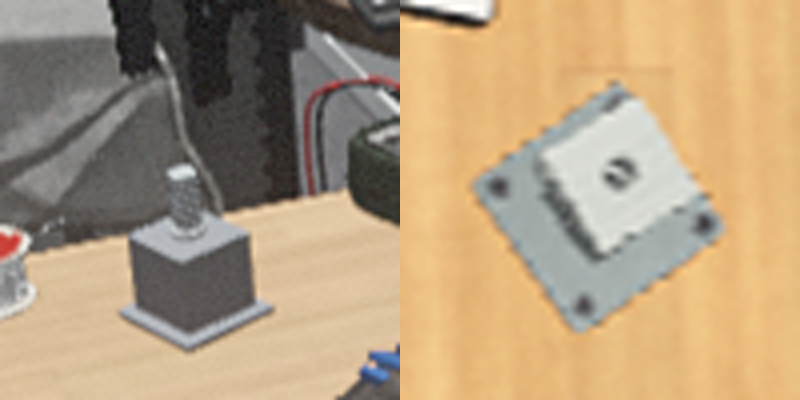

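```bash
python3 - <<'E'
from h import *
np.set_printoptions(precision=4,suppress=True)
d=load('top4')
g=lambda x,y:(360+(x-400)*.15-.5,194+y*.15-.5)
print('hole',onz(d,*g(620,175),.069))
P=[g(540,155),g(633,93),g(697,190),g(603,258)]
print('plate corners mean',onz(d,*np.mean(P,0),.069),[onz(d,*p,.069)[:2] for p in P])
c=gray_contours(d,390,224,30,th=38)
lin=[line(c,g(615,83),g(475,185)),line(c,g(475,185),g(580,330)),line(c,g(580,330),g(722,225))]
for z in((.01,0,0),(.01,.01,.01)):
    W=[(onz(d,*l[0],h)[:2],onz(d,*l[1],h)[:2]) for l,h in zip(lin,z)]
    L=inter(W[0],W[1]);B=inter(W[1],W[2]);m=(L+B)/2;t=(L-B)/np.linalg.norm(L-B);n=np.array([-t[1],t[0]])
    if n@np.array([-.83,-.55])>0: n=-n
    for hs in (.036,.037): print(z,'side',np.linalg.norm(L-B),'ang',np.degrees(np.arctan2(n[1],n[0])),'t',t,'centre',m+np.array([n[0],n[1]])*hs)
s=load('side4'); print('pin top side',onz(s,190+182/4-.5,150+172/4-.5,.094))
print('hole side z', onz(load('side3'),340+319/6-.5,230+309/6-.5,.069))
E
```

```text
hole [ 0.571  -0.2112  0.069 ]
plate corners mean [ 0.5714 -0.2106  0.069 ] [array([ 0.5791, -0.1811]), array([ 0.6025, -0.2173]), array([ 0.5648, -0.2403]), array([ 0.5393, -0.2037])]
(0.01, 0, 0) side 0.07231851447166039 ang -56.39973569309601 t [0.8329 0.5534] centre [ 0.5687 -0.2128]
(0.01, 0, 0) side 0.07231851447166039 ang -56.39973569309601 t [0.8329 0.5534] centre [ 0.5692 -0.2137]
(0.01, 0.01, 0.01) side 0.07253143689569824 ang -56.399735693095984 t [0.8329 0.5534] centre [ 0.5676 -0.2114]
(0.01, 0.01, 0.01) side 0.07253143689569824 ang -56.399735693095984 t [0.8329 0.5534] centre [ 0.5681 -0.2122]
pin top side [0.408  0.2102 0.094 ]
hole side z [ 0.5694 -0.2159  0.069 ]
```

Request:
apply_moves:
  deltas:
    - [0,0,15,0,0,0]
    - [0,0,15,0,0,0]
    - [0,0,15,0,0,0]
    - [0,0,12,0,0,0]
    - [0,0,10,0,0,0]
    - [0,0,10,0,0,0]
    - [0,0,7,0,0,0]
    - [0,0,0,0,0,0]
    - [0,0,0,0,0,0]
    - [0,0,0,0,0,0]

```text
clock: 10.35
ee_pos: [0.4117, 0.2142, 0.0631]
eef_rot: [-3.141, -0.0, -1.179]
wrist_force: [-0.5, 0.8, -0.0]
gripper_width: 0.0521
```

```bash
python3 -c "
from h import *
to((.4096,.2150,.061),-67.5)
d=grab('side','side5')['image'][:,:,::-1]
cv2.imwrite('pics/z5.png',cv2.resize(d[150:250,190:290],(600,600),interpolation=cv2.INTER_CUBIC))"
```

```text
clk 10.35 pos [0.4117 0.2142 0.0631] rpy [-179.95   -0.    -67.53] F [-0.46  0.76 -0.01] M [-0.11   0.164 -0.022] w 52.07
turn z(deg) -0.03
tool shift mm after turn [-1.6  1.6  2.1]
```

View pics/z5.png

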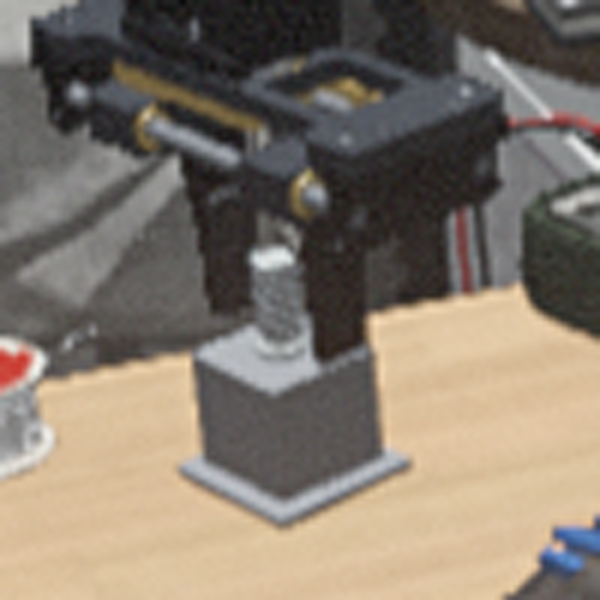

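Request:
apply_moves:
  deltas:
    - [-1.5,1.5,1,0,0,0]
    - [0,0,0,0,0,0]
    - [0,0,0,0,0,0]
    - [0,0,0,0,0,0]
    - [0,0,0,0,0,0]
    - [0,0,0,0,0,0]
    - [0,0,0,0,0,0]
    - [0,0,0,0,0,0]
  claw: -1
  newtons: 5

```text
clock: 11.07
ee_pos: [0.4091, 0.215, 0.0616]
eef_rot: [3.142, 0.0, -1.178]
wrist_force: [-0.2, 0.3, 1.0]
gripper_width: 0.0163
```

```bash
python3 -c "
from h import *
to((.4096,.2150,.061),-67.5)"
```

```text
clk 11.07 pos [0.4091 0.215  0.0616] rpy [ 1.800e+02  1.000e-02 -6.752e+01] F [-0.22  0.34  0.98] M [-0.007  0.268  0.001] w 16.33
turn z(deg) -0.02
tool shift mm after turn [ 0.1 -0.4  0.6]
```

Request:
apply_moves:
  deltas:
    - [0,0,0,0,0,0]
    - [0,0,0,0,0,0]
    - [0,0,0,0,0,0]
    - [0,0,0,0,0,0]
    - [0,0,0,0,0,0]
  newtons: 35

```text
clock: 11.48
ee_pos: [0.4092, 0.2149, 0.0616]
eef_rot: [3.142, 0.0, -1.178]
wrist_force: [-0.8, -0.7, 2.0]
gripper_width: 0.0147
```

```bash
python3 -c "
from h import *
to((.4096,.2150,.061),-67.5)"
```

```text
clk 11.48 pos [0.4092 0.2149 0.0616] rpy [180.     0.   -67.52] F [-0.78 -0.7   2.01] M [ 0.026  0.35  -0.017] w 14.66
turn z(deg) -0.02
tool shift mm after turn [ 0.1 -0.4  0.6]
```

Request:
apply_moves:
  deltas:
    - [0,0,-2,0,0,0]
    - [0,0,-4,0,0,0]
    - [0,0,-8,0,0,0]
    - [0,0,-12,0,0,0]
    - [0,0,-15,0,0,0]
    - [0,0,-15,0,0,0]
    - [0,0,-15,0,0,0]
    - [0,0,-12,0,0,0]
    - [0,0,-7,0,0,0]
    - [0,0,0,0,0,0]
    - [0,0,0,0,0,0]

```text
clock: 12.4
ee_pos: [0.4094, 0.2149, 0.1519]
eef_rot: [-3.141, -0.0, -1.178]
wrist_force: [-0.5, -0.1, -1.0]
gripper_width: 0.0152
```

```bash
python3 -c "
from h import *
to((.5711,-.2126,.15),-56.2)
d=grab('side','side6')['image'][:,:,::-1]
cv2.imwrite('pics/z6.png',cv2.resize(d[130:230,190:290],(600,600),interpolation=cv2.INTER_CUBIC))"
```

```text
clk 12.40 pos [0.4094 0.2149 0.1519] rpy [-1.7995e+02 -1.0000e-02 -6.7520e+01] F [-0.46 -0.09 -1.  ] M [-0.025  0.13  -0.008] w 15.22
turn z(deg) -11.32
tool shift mm after turn [445.2 103.4   1.9]
```

View pics/z6.png

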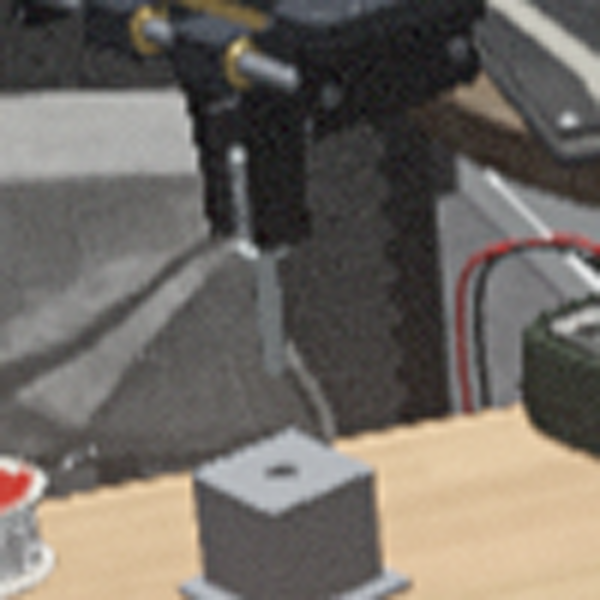

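```bash
python3 - <<'E'
from h import *
s=load('side6')
f=lambda x,y:(190+x/6-.5,130+y/6-.5)
inv=lambda u,v:((u+.5-190)*6,(v+.5-130)*6)
for z in(.0975,.1445,.148): print(z,inv(*proj(s,(.4094,.2149,z))),inv(*proj(s,(.4094+.0017*-1,.2149-.0033,z))))
E
```

```text
0.0975 (np.float64(272.28300033001517), np.float64(364.022125905595)) (np.float64(270.41296746088733), np.float64(368.2571140013062))
0.1445 (np.float64(260.26250375168235), np.float64(248.54325402305471)) (np.float64(258.32656319081946), np.float64(252.5616926037402))
0.148 (np.float64(259.34933187476713), np.float64(239.7705666807438)) (np.float64(257.408337911299), np.float64(243.77210901227284))
```

Request:
apply_moves:
  deltas:
    - [0,0,0,0,0,-5.66]
    - [0,0,0,0,0,-5.66]
    - [20,4.7,0,0,0,0]
    - [34,7.9,0,0,0,0]
    - [34,7.9,0,0,0,0]
    - [34,7.9,0,0,0,0]
    - [34,7.9,0,0,0,0]
    - [34,7.9,0,0,0,0]
    - [34,7.9,0,0,0,0]
    - [34,7.9,0,0,0,0]
    - [34,7.9,0,0,0,0]
    - [34,7.9,0,0,0,0]
    - [34,7.9,0,0,0,0]
    - [34,7.9,0,0,0,0]
    - [34,7.9,0,0,0,0]
    - [17,3.9,0,0,0,0]
    - [0,0,5,0,0,0]
    - [0,0,5,0,0,0]
    - [0,0,0,0,0,0]

```text
clock: 14.03
ee_pos: [0.569, -0.211, 0.1386]
eef_rot: [3.139, 0.005, -0.981]
wrist_force: [0.5, 0.1, -1.2]
gripper_width: 0.0152
```

```bash
python3 -c "
from h import *
to((.5711,-.2126,.15),-56.2)
d=grab('side','side7')['image'][:,:,::-1]
cv2.imwrite('pics/z7.png',cv2.resize(d[220:320,340:440],(600,600),interpolation=cv2.INTER_CUBIC))"
```

```text
clk 14.03 pos [ 0.569  -0.211   0.1386] rpy [179.88   0.27 -56.2 ] F [ 0.47  0.07 -1.25] M [-0.086  0.129  0.023] w 15.17
turn z(deg) 0.0
tool shift mm after turn [  2.5  -0.8 -11.4]
```

View pics/z7.png

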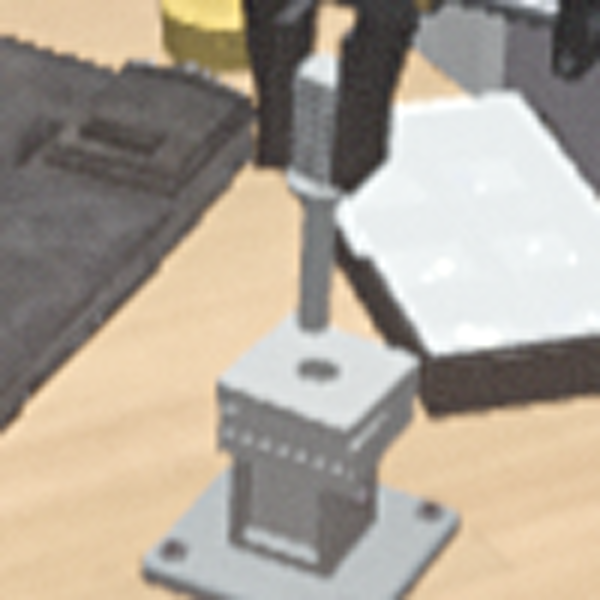

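```bash
python3 - <<'E'
from h import *
s=load('side7')
f=lambda x,y:(340+x/6-.5,220+y/6-.5)
to(None)
foot=onz(s,*f(314,328),.083);hole=onz(s,*f(319,369),.069);d=hole-foot
print(foot,hole,'ax',d@[.831,.556,0]*1e3,'ay',d@[-.556,.831,0]*1e3)
E
```

```text
clk 14.08 pos [ 0.5693 -0.2107  0.1394] rpy [179.9    0.22 -56.16] F [-0.54  0.29 -1.16] M [-0.072  0.097  0.02 ] w 14.74
[ 0.56789906 -0.21425519  0.083     ] [ 0.56937105 -0.21586383  0.069     ] ax 0.32881890118970275 ay -2.155206630914184
```

Request:
apply_moves:
  deltas:
    - [1.2,-0.3,0,0,0,0]
    - [1.2,-0.3,5,0,0,0]
    - [0,0,3,0,0,0]
    - [0,0,0,0,0,0]
    - [0,0,0,0,0,0]
    - [0,0,0,0,0,0]

```text
clock: 14.58
ee_pos: [0.5727, -0.2139, 0.1336]
eef_rot: [-3.142, -0.0, -0.981]
wrist_force: [-0.9, -0.1, -1.0]
gripper_width: 0.0149
```

```bash
python3 -c "
from h import *
to((.5711,-.2126,.1),-56.2)"
```

```text
clk 14.58 pos [ 0.5727 -0.2139  0.1336] rpy [-180.     -0.    -56.19] F [-0.9  -0.06 -1.01] M [-0.029  0.145 -0.048] w 14.91
turn z(deg) 0.01
tool shift mm after turn [-2.   0.6 33.6]
```

Request:
apply_moves:
  deltas:
    - [-2,0.4,2,0,0,0]
    - [0,0,2,0,0,0]
    - [0,0,0,0,0,0]
    - [0,0,0,0,0,0]
    - [0,0,0,0,0,0]

```text
clock: 15.0
ee_pos: [0.5712, -0.2127, 0.1295]
eef_rot: [3.142, -0.0, -0.981]
wrist_force: [-0.9, 0.2, 0.1]
gripper_width: 0.015
```

```bash
python3 -c "
from h import *
to((.5711,-.2126,.1),-56.2)"
```

```text
clk 15.00 pos [ 0.5712 -0.2127  0.1295] rpy [180.   -0.  -56.2] F [-0.85  0.2   0.08] M [-0.111  0.06  -0.018] w 15.03
turn z(deg) -0.0
tool shift mm after turn [-0.1  0.  29.5]
```

Request:
apply_moves:
  deltas:
    - [0,0,3,0,0,0]
    - [0,0,2,0,0,0]
    - [0,0,1.5,0,0,0]
    - [0,0,0,0,0,0]
    - [0,0,0,0,0,0]
    - [0,0,0,0,0,0]

```text
clock: 15.5
ee_pos: [0.5712, -0.2126, 0.123]
eef_rot: [3.142, 0.0, -0.981]
wrist_force: [1.1, 0.1, 0.2]
gripper_width: 0.0144
```

Request:
apply_moves:
  deltas:
    - [0,0,2,0,0,0]
    - [0,0,2,0,0,0]
    - [0,0,2,0,0,0]
    - [0,0,2,0,0,0]
    - [0,0,0,0,0,0]
    - [0,0,0,0,0,0]

```text
clock: 16.0
ee_pos: [0.571, -0.2125, 0.1147]
eef_rot: [3.141, 0.0, -0.981]
wrist_force: [1.3, 0.1, -0.5]
gripper_width: 0.0147
```

Request:
apply_moves:
  deltas:
    - [0,0,2,0,0,0]
    - [0,0,2,0,0,0]
    - [0,0,2,0,0,0]
    - [0,0,2,0,0,0]
    - [0,0,2,0,0,0]
    - [0,0,1.5,0,0,0]
    - [0,0,0,0,0,0]
    - [0,0,0,0,0,0]
    - [0,0,0,0,0,0]

```text
clock: 16.75
ee_pos: [0.5713, -0.2127, 0.1036]
eef_rot: [-3.142, -0.0, -0.981]
wrist_force: [0.1, 0.0, 0.2]
gripper_width: 0.0147
```

Request:
apply_moves:
  deltas:
    - [0,0,1.5,0,0,0]
    - [0,0,1.5,0,0,0]
    - [0,0,1,0,0,0]
    - [0,0,0,0,0,0]
    - [0,0,0,0,0,0]
    - [0,0,0,0,0,0]

```text
clock: 17.25
ee_pos: [0.5716, -0.2128, 0.1002]
eef_rot: [-3.141, -0.001, -0.981]
wrist_force: [-0.7, 0.1, 5.0]
gripper_width: 0.0146
```

```bash
python3 -c "
from h import *
to((.5711,-.2126,.1),-56.2)"
```

```text
clk 17.25 pos [ 0.5716 -0.2128  0.1002] rpy [-1.7997e+02 -5.0000e-02 -5.6200e+01] F [-0.69  0.1   5.01] M [ 0.08   0.317 -0.003] w 14.57
turn z(deg) 0.0
tool shift mm after turn [-0.4  0.3  0.2]
```

Request:
apply_moves:
  deltas:
    - [0,0,0.3,0,0,0]
    - [0,-0.5,0,0,0,0]
    - [0,-0.5,0,0,0,0]
    - [0,-0.5,0,0,0,0]
    - [0,-0.5,0,0,0,0]
    - [0,0,0,0,0,0]
    - [0,0,0,0,0,0]

```text
clock: 17.83
ee_pos: [0.5727, -0.2121, 0.1001]
eef_rot: [3.141, -0.001, -0.981]
wrist_force: [-3.5, -0.7, 7.2]
gripper_width: 0.0147
```

```bash
python3 -c "
from h import *
to((.5711,-.2126,.1),-56.2)"
```

```text
clk 17.83 pos [ 0.5727 -0.2121  0.1001] rpy [ 1.7995e+02 -4.0000e-02 -5.6190e+01] F [-3.52 -0.67  7.23] M [-0.179  0.881  0.005] w 14.65
turn z(deg) 0.01
tool shift mm after turn [-0.4  1.6  0.1]
```

Request:
apply_moves:
  deltas:
    - [-0.2,-0.5,0,0,0,0]
    - [-0.2,-0.5,0,0,0,0]
    - [0,-0.5,0,0,0,0]
    - [0,-0.5,0,0,0,0]
    - [0,0,0,0,0,0]
    - [0,0,0,0,0,0]

```text
clock: 18.33
ee_pos: [0.5746, -0.2109, 0.1004]
eef_rot: [3.141, -0.002, -0.981]
wrist_force: [-2.1, -0.9, 7.4]
gripper_width: 0.0141
```

```bash
python3 -c "
from h import *
to((.5711,-.2126,.1),-56.2)"
```

```text
clk 18.33 pos [ 0.5746 -0.2109  0.1004] rpy [ 1.7999e+02 -1.0000e-01 -5.6200e+01] F [-2.08 -0.92  7.36] M [-0.265  0.647 -0.006] w 14.07
turn z(deg) 0.0
tool shift mm after turn [-0.5  3.9  0.4]
```

Request:
apply_moves:
  deltas:
    - [0,-0.5,0,0,0,0]
    - [0,-0.5,0,0,0,0]
    - [0,-0.5,0,0,0,0]
    - [0,0,0,0,0,0]
    - [0,0,0,0,0,0]

```text
clock: 18.75
ee_pos: [0.5755, -0.2104, 0.1003]
eef_rot: [3.14, -0.002, -0.981]
wrist_force: [-3.2, -2.1, 8.7]
gripper_width: 0.014
```

```bash
python3 -c "
from h import *
to((.5711,-.2126,.1),-56.2)
d=grab('side','side8')['image'][:,:,::-1]
e=grab('top','top8')['image'][:,:,::-1]
cv2.imwrite('pics/z8.png',np.hstack([cv2.resize(d[250:330,350:430],(400,400),interpolation=cv2.INTER_CUBIC),cv2.resize(e[194:254,360:420],(400,400),interpolation=cv2.INTER_CUBIC)]))"
```

```text
clk 18.75 pos [ 0.5755 -0.2104  0.1003] rpy [ 1.7994e+02 -1.0000e-01 -5.6200e+01] F [-3.17 -2.11  8.65] M [-0.535  0.921  0.017] w 13.98
turn z(deg) 0.0
tool shift mm after turn [-0.6  4.9  0.3]
```

View pics/z8.png

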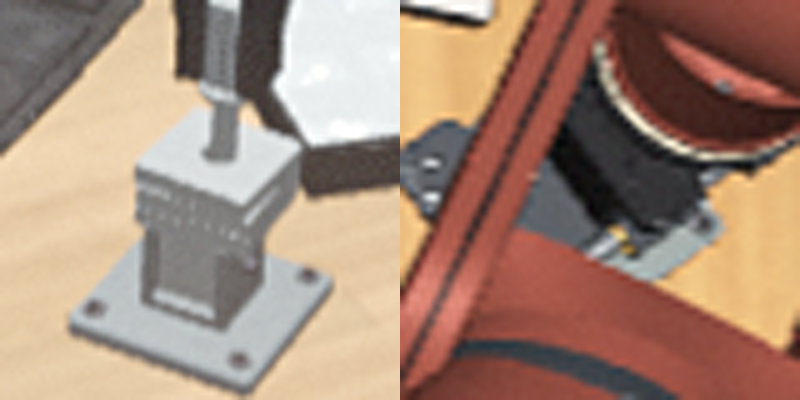

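Request:
apply_moves:
  deltas:
    - [-0.6,0,0,0,0,0]
    - [-0.6,0,0,0,0,0]
    - [0,0.5,0,0,0,0]
    - [0,0.5,0,0,0,0]
    - [0,0.5,0,0,0,0]
    - [0,0.5,0,0,0,0]
    - [0,0.5,0,0,0,0]
    - [0,0,0,0,0,0]

```text
clock: 19.52
ee_pos: [0.5743, -0.2103, 0.1004]
eef_rot: [-3.139, -0.003, -0.981]
wrist_force: [2.6, -1.4, 6.0]
gripper_width: 0.0137
```

```bash
python3 -c "
from h import *
to((.5711,-.2126,.1),-56.2)"
```

```text
clk 19.52 pos [ 0.5743 -0.2103  0.1004] rpy [-179.88   -0.19  -56.21] F [ 2.61 -1.39  6.04] M [-0.447 -0.513 -0.018] w 13.66
turn z(deg) -0.01
tool shift mm after turn [0.1 3.9 0.4]
```

Request:
apply_moves:
  deltas:
    - [-0.2,0.5,0,0,0,0]
    - [-0.2,0.5,0,0,0,0]
    - [0,0.5,0,0,0,0]
    - [0,0.5,0,0,0,0]
    - [0,0,0,0,0,0]
    - [0,0,0,0,0,0]

```text
clock: 20.02
ee_pos: [0.5725, -0.2105, 0.1003]
eef_rot: [-3.139, -0.002, -0.981]
wrist_force: [3.9, 2.0, 5.4]
gripper_width: 0.0139
```

```bash
python3 -c "
from h import *
to((.5711,-.2126,.1),-56.2)"
```

```text
clk 20.02 pos [ 0.5725 -0.2105  0.1003] rpy [-1.7985e+02 -1.4000e-01 -5.6200e+01] F [3.89 1.98 5.36] M [-0.031 -0.622 -0.026] w 13.93
turn z(deg) -0.0
tool shift mm after turn [1.  2.3 0.3]
```

Request:
apply_moves:
  deltas:
    - [0.2,0.5,0,0,0,0]
    - [0.2,0.5,0,0,0,0]
    - [0,0.5,0,0,0,0]
    - [0,0.5,0,0,0,0]
    - [0,0,0,0,0,0]

```text
clock: 20.43
ee_pos: [0.5688, -0.2114, 0.0984]
eef_rot: [3.141, 0.002, -0.981]
wrist_force: [1.3, -0.2, -0.7]
gripper_width: 0.0136
```

```bash
python3 -c "
from h import *
to((.5711,-.2126,.1),-56.2)"
```

```text
clk 20.43 pos [ 0.5688 -0.2114  0.0984] rpy [ 1.7995e+02  9.0000e-02 -5.6190e+01] F [ 1.29 -0.19 -0.74] M [-0.06  -0.112 -0.007] w 13.57
turn z(deg) 0.01
tool shift mm after turn [ 2.3 -1.3 -1.6]
```

Request:
apply_moves:
  deltas:
    - [0,0,1,0,0,0]
    - [0,0,1,0,0,0]
    - [0,0,0,0,0,0]
    - [0,0,0,0,0,0]

```text
clock: 20.77
ee_pos: [0.5688, -0.2116, 0.0965]
eef_rot: [3.141, 0.001, -0.981]
wrist_force: [0.2, -0.3, -1.0]
gripper_width: 0.0136
```

```bash
python3 -c "
from h import *
to((.5711,-.2126,.1),-56.2)"
```

```text
clk 20.77 pos [ 0.5688 -0.2116  0.0965] rpy [ 1.7995e+02  8.0000e-02 -5.6200e+01] F [ 0.17 -0.26 -1.  ] M [-0.046  0.043  0.028] w 13.56
turn z(deg) -0.0
tool shift mm after turn [ 2.1 -1.3 -3.5]
```

Request:
apply_moves:
  deltas:
    - [0,0,1.5,0,0,0]
    - [0,0,1.5,0,0,0]
    - [0,0,1.5,0,0,0]
    - [0,0,1.5,0,0,0]
    - [0,0,0,0,0,0]
    - [0,0,0,0,0,0]

```text
clock: 21.27
ee_pos: [0.5693, -0.2118, 0.091]
eef_rot: [3.141, 0.0, -0.981]
wrist_force: [-0.2, 0.1, -0.5]
gripper_width: 0.0137
```

```bash
python3 -c "
from h import *
to((.5711,-.2126,.0766),-56.2)
d=grab('side','side9')['image'][:,:,::-1]
cv2.imwrite('pics/z9.png',cv2.resize(d[230:330,340:440],(600,600),interpolation=cv2.INTER_CUBIC))"
```

```text
clk 21.27 pos [ 0.5693 -0.2118  0.091 ] rpy [ 1.7999e+02  2.0000e-02 -5.6200e+01] F [-0.17  0.12 -0.51] M [-0.033  0.108  0.033] w 13.71
turn z(deg) 0.0
tool shift mm after turn [ 1.7 -1.  14.4]
```

View pics/z9.png

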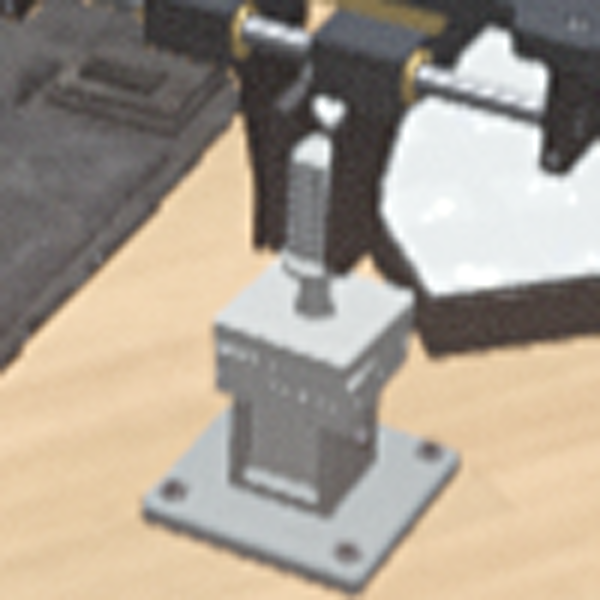

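Request:
apply_moves:
  deltas:
    - [0,0,2,0,0,0]
    - [0,0,2,0,0,0]
    - [0,0,2,0,0,0]
    - [0,0,2,0,0,0]
    - [0,0,2,0,0,0]
    - [0,0,1.5,0,0,0]
    - [0,0,0,0,0,0]
    - [0,0,0,0,0,0]

```text
clock: 21.98
ee_pos: [0.5694, -0.2118, 0.0796]
eef_rot: [3.141, 0.0, -0.981]
wrist_force: [0.8, 0.2, -1.0]
gripper_width: 0.0137
```

```bash
python3 -c "
from h import *
to((.5711,-.2126,.0766),-56.2)"
```

```text
clk 21.98 pos [ 0.5694 -0.2118  0.0796] rpy [ 1.7999e+02  2.0000e-02 -5.6200e+01] F [ 0.79  0.15 -1.  ] M [-0.029  0.133  0.021] w 13.75
turn z(deg) 0.0
tool shift mm after turn [ 1.7 -1.   3. ]
```

Request:
apply_moves:
  deltas:
    - [0,0,1,0,0,0]
    - [0,0,1,0,0,0]
    - [0,0,0.8,0,0,0]
    - [0,0,0.3,0,0,0]
    - [0,0,0,0,0,0]
    - [0,0,0,0,0,0]
    - [0,0,0,0,0,0]

```text
clock: 22.57
ee_pos: [0.5695, -0.2119, 0.0768]
eef_rot: [-3.142, -0.0, -0.981]
wrist_force: [0.2, -0.5, 1.4]
gripper_width: 0.0136
```

```bash
python3 -c "
from h import *
to((.5711,-.2126,.0766),-56.2)"
```

```text
clk 22.57 pos [ 0.5695 -0.2119  0.0768] rpy [-1.80e+02 -1.00e-02 -5.62e+01] F [ 0.16 -0.46  1.42] M [-0.089  0.2    0.022] w 13.6
turn z(deg) 0.0
tool shift mm after turn [ 1.5 -0.9  0.2]
```

Request:
apply_moves:
  deltas:
    - [0,0,0.3,0,0,0]
    - [0,0,0.3,0,0,0]
    - [0,0,0,0,0,0]
    - [0,0,0,0,0,0]

```text
clock: 22.9
ee_pos: [0.5696, -0.2119, 0.0766]
eef_rot: [-3.141, -0.0, -0.981]
wrist_force: [-1.6, 1.5, 4.7]
gripper_width: 0.0137
```

```bash
python3 -c "
from h import *
to((.5711,-.2126,.0766),-56.2)"
```

```text
clk 22.90 pos [ 0.5696 -0.2119  0.0766] rpy [-1.7999e+02 -2.0000e-02 -5.6200e+01] F [-1.62  1.46  4.72] M [ 0.186  0.501 -0.002] w 13.68
turn z(deg) 0.0
tool shift mm after turn [ 1.4 -0.8  0. ]
```

Collar contact at the expected height (TCP 0.0766) with 4.7 N. I'll ease off, release, and look.

Request:
apply_moves:
  deltas:
    - [0,0,-0.4,0,0,0]
    - [0,0,0,0,0,0]
    - [0,0,0,0,0,0]
  newtons: 10

```text
clock: 23.15
ee_pos: [0.5697, -0.2119, 0.0766]
eef_rot: [-3.141, -0.0, -0.981]
wrist_force: [-0.4, -0.1, 2.6]
gripper_width: 0.0139
```

Request:
apply_moves:
  deltas:
    - [0,0,0,0,0,0]
    - [0,0,0,0,0,0]
    - [0,0,0,0,0,0]
    - [0,0,0,0,0,0]
  claw: 0

```text
clock: 23.48
ee_pos: [0.5692, -0.2118, 0.076]
eef_rot: [3.141, 0.0, -0.981]
wrist_force: [-0.0, 0.6, -0.2]
gripper_width: 0.0328
```

Request:
apply_moves:
  deltas:
    - [0,0,-10,0,0,0]
    - [0,0,-20,0,0,0]
    - [0,0,-30,0,0,0]
    - [0,0,-30,0,0,0]
    - [-35,0,-10,0,0,0]
    - [-35,0,0,0,0,0]
    - [-35,0,0,0,0,0]
    - [-35,0,0,0,0,0]
    - [-35,0,0,0,0,0]
    - [-35,0,0,0,0,0]
    - [-35,0,0,0,0,0]
    - [-35,0,0,0,0,0]
    - [0,0,0,0,0,0]

```text
clock: 24.57
ee_pos: [0.4107, 0.0247, 0.1766]
eef_rot: [-3.141, 0.002, -0.978]
wrist_force: [-0.1, -0.8, -0.8]
gripper_width: 0.0436
```

```bash
python3 -c "
from h import *
to(None)
D=grab('side','side10')['image'][:,:,::-1]
e=grab('top','top10')['image'][:,:,::-1]
d=D[230:330,340:440]
cv2.imwrite('pics/z10.png',np.hstack([cv2.resize(d,(400,400),interpolation=cv2.INTER_CUBIC),cv2.resize(e[194:254,360:420],(400,400),interpolation=cv2.INTER_CUBIC)]))"
```

```text
clk 24.57 pos [0.4107 0.0247 0.1766] rpy [-1.7999e+02  1.4000e-01 -5.6010e+01] F [-0.12 -0.76 -0.82] M [-0.1    0.143 -0.034] w 43.6
```

View pics/z10.png

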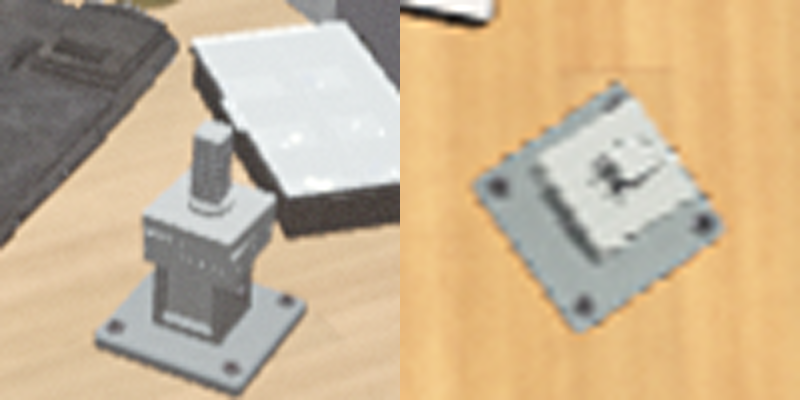

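View pics/side10.png

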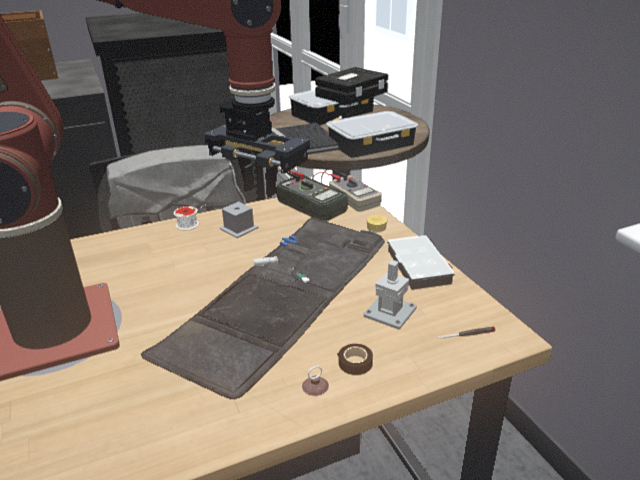

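The pin stands upright, with its collar at about (393,280) on the flat pack and the gripper clear. I'll check the height and the bystanders in numbers, then hand in.

```bash
python3 - <<'E'
from h import *
s=load('side10')
for z in(.069,.073,.109): u,v=proj(s,(.5694-.0017,-.2118-.0033,z)); print(z,(u+.5-340)*4,(v+.5-230)*4)
a=load('side0')['image'].astype(int);b=s['image'].astype(int);D=(cv2.blur(abs(a-b).max(2).astype(np.float32),(3,3))>30)
for n,(u,v) in dict(spool=(186,217),tin=(377,222),tape=(355,358),batt=(265,261),usb=(300,275)).items(): print(n,D[v-15:v+15,u-18:u+18].sum())
print(ctrl.finish_job())
E
```

```text
0.069 208.51438829018866 206.03778785286704
0.073 208.9109492865939 198.5612015246736
0.109 212.55246646924593 129.90564076989358
spool 0
tin 0
tape 0
batt 0
usb 0
the job is handed in; nothing more can be done
None
```

The job is done and handed in at about 24.7 s of the 72 s allowed. The pin is seated through all three plates and into the bore, and it stands by itself with the gripper well clear.

**What I did:** I squeezed the pack square from two directions to line up the holes. I then took the pin from its holder and lowered it through the plates. I swept it along the slide at about 5–9 N until it dropped into the bore.

**Last checks:**
- **Seating:** the tool stopped at 76.6 mm, the height worked out for the collar on the top plate, pressing with 4.7 N.
- **Final pictures:** the pin is upright with its collar on the flat, aligned pack. The grip's top appears within about 1 pixel of where 109 mm should be.
- **Force:** the readings at the end of each move stayed below 10 N, but forces within moves were not logged.
- **Bystanders:** all five show no change from the first picture.

**Disagreements:**
- The two cameras differed by 3–5 mm on the pedestal's position, so I corrected both against the squeezed pack.
- The picture put the bore 3–5 mm off centre along the slide, but the pin dropped about 1–2 mm from my estimated centre. That was also about 2 mm to one side of where I had centred the pack.

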